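# Shake up a round flask on the touch mixer and park it

## Task

Take the white round-bottomed flask from its cork ring, press its round base into the hollow head of the touch mixer until the sprung head is fully down, and keep it fully down for a second or two. Then set the flask down, without dropping it, upright in the other cork ring, which is empty, and let go; do not knock the other vessels about.

Things in the scene. Friction and masses are not known exactly. Their poses are not given: they have to be found in the camera images.
- flask: Closed opaque white flask, 120 mm tall, 140 to 280 g: ball-shaped bulb of 68 mm diameter, straight round neck of 28 mm diameter from 66 mm above the lowest point to the top, its last 14 mm a black cap of the same diameter. Centre of mass low in the bulb. Origin: lowest point of the bulb; z runs up the neck. It starts upright in ring_a, its lowest point 19 mm above the table.
- flask_bulb (a point): centre of the flask's bulb, 34 mm above the flask's lowest point
- flask_neck (a point): point on the flask's axis in the middle of the graspable neck, 94 mm above the flask's lowest point
- ring_a: Loose cork ring lying on the table, the one that the flask stands in at the start: 92 mm outer diameter, a through hole of 50 mm diameter, 30 mm high, about 120 g. Origin: centre of its underside; z up. The two rings look alike; their places are swapped from start to start.
- ring_b: The other cork ring, same size, loose and empty; the flask must end in it. Origin: centre of its underside; z up. A flask resting in it has its lowest point about 19 mm above the ring's underside.
- ring_b_top (a point): centre of the hole of ring_b, level with its upper face (30 mm above the table); the centre of a seated bulb lies 23 mm above this point
- mixer: Touch mixer: low grey box, 130 x 120 mm and 72 mm high, fixed to the table, with a black round sprung head on top. Origin: centre of its underside, straight below the head; z up, x along its 130 mm side, the small switch is on its -x face.
- head_rim (a point): centre of the mouth of the mixer's head, level with its rim; moves down with the head. The head is a black rubber cup, 84 mm outer diameter at the rim, 28 mm high, its conical hollow sloping at 45 degrees; the rim is 120 mm above the table when up. A seated flask has its lowest point about 22 mm below the rim.
- head (a joint): travel of the mixer's sprung head, m: 0 = up, 0.012 = fully down on its stop. The spring pushes up with about 5 N at the top, rising to about 11 N when fully down; the flask's weight alone does not press it down. It springs back up when let go.
- conical: bystander: loose white conical flask with a flat foot, 76 mm diameter and 112 mm tall. Origin: centre of its underside; z up. It may stand in any of three places, the other two being those of the cork rings.
- dishes: bystander: loose stack of clear round dishes, 95 mm diameter, 72 mm tall. Origin: centre of its underside; z up.
- jar: bystander: loose amber jar with a metal lid, 60 mm diameter, 80 mm tall. Origin: centre of its underside; z up.

How it is judged (in metres and radians):
On the way:
1. the flask, held by the fingers and within 17 degrees of upright, keeps the mixer's head down (at least 10.5 of its 12 mm) for 1 s (value of joint head above 0.0105 m and contact force between flask and mixer above 3 N and contact force between the fingers and flask above 1 N and angle between flask's own z axis and vertical below 0.3 rad), for 1 s.
At the end, for the whole second after the job is handed in: The flask stands at rest in ring_b, which lies flat on the table: bulb centre within 6 mm of the ring's axis, lowest point 12 to 25 mm above the ring's underside, neck within 0.2 rad of vertical; the mixer's head is up again (within 2 mm) (horizontal distance between flask_bulb and ring_b below 0.006 m and z of flask in the frame of ring_b between 0.012 and 0.025 m and angle between flask's own z axis and vertical below 0.2 rad and angle between ring_b's own z axis and vertical below 0.1 rad and height (world z) of ring_b below 0.01 m and linear speed of flask below 0.03 m/s and value of joint head below 0.002 m); the robot touches nothing.
It fails at once if the conical flask is shifted more than 30 mm or tipped (distance of conical from where it was at the start of the episode above 0.03 m or angle between conical's own z axis and vertical above 0.4 rad).
It fails at once if the stack of dishes is shifted more than 30 mm or tipped (distance of dishes from where it was at the start of the episode above 0.03 m or angle between dishes's own z axis and vertical above 0.4 rad).
It fails at once if the amber jar is shifted more than 30 mm or tipped (distance of jar from where it was at the start of the episode above 0.03 m or angle between jar's own z axis and vertical above 0.4 rad).
It fails at once if the round flask is tipped more than 50 degrees (angle between flask's own z axis and vertical above 0.87 rad).
It fails at once if the round flask is dropped (falls freely, faster than 0.5 m/s) (contact force between flask and anything else below 0.05 N and contact force between the fingers and flask below 0.05 N and linear speed of flask above 0.5 m/s).
It also fails if it takes over 56 s, if anything falls off the work surface, if the arm or the gripper's body presses on something with over 40 N, if the wrist force passes 120 N, or if a joint passes its speed limit or range.

## Robot

A 6-joint arm with a two-finger parallel gripper is mounted at the origin on the work surface. World frame = base frame: x ahead of the robot, y to its left, z up, the work surface at z = 0. Lengths are in mm, angles in rad, forces in N, time in s.
With the tool pointing down it reaches from about 275 to 750 mm from the base axis. Payload 10.2 kg.
Tool frame: the origin (TCP) lies between the finger pads; the fingertips stand 17 mm ahead of it and the grasp point (between the pads) lies 2 mm behind it; z points along the fingers, y is the direction in which the jaws open and shut (so a half turn about z gives the same grasp; the last joint's range is limited). The gripper opens to 85 mm and grips with 20 to 120 N. Pads are 22 mm wide; open, the fingers measure 114 mm over their backs; the gripper's body (76 mm by 85 mm) begins 54 mm behind the grasp point. The pads swing forward as they close: fully open they stand 13 mm farther back than shut.
Start: joints at [1.105, 0.313, 1.498, -0, 1.331, -0.223], TCP at [126.234, 509.604, 248.294] pointing down, gripper open.
Joint ranges: [-2.94, 2.94], [-0.97, 2.17], [0.19, 2.56], [-1.23, 4.37], [0.02, 3.11], [-2.88, 2.88]. Speed limits (rad/s): [2.39, 2.39, 3.01, 3.14, 3.14, 3.14].

## Interface

Orientations are given as a unit quaternion [w, x, y, z].
In Python, from workcell import arm, vision, order gives the robot as it stands.
- The arm moves only by the tool move_arm, never from a script. Its argument "increments" is a list of rows, each a list of 5 numbers: the opening, from 0 (shut) to 1 (fully open), then the shift along the tool's x, y, z in mm, then the turn about the tool's z in degrees. In form: [[gripper, dx, dy, dz, roll], ...]. A call has 1 to 5 rows; each row shifts and turns the commanded pose from where the row before left it, along the tool's axes as they then stand; what a row does not reach is not made up. A row lasts 1/12 s, in which the tool goes at most 41.7 mm and 7.16 degrees, less where a joint would pass 70% of its speed; a pose out of reach is approached as far as the arm can. A call is refused whole if a number of a shift passes 41.7 or a number of a turn 7.16, either way. A call with a gripper value outside its range is refused whole. The fingers move at their own pace and stop on an object; "force" is the grip in N (left out, the last holds). Time passes only in rows, so rows that do not move let the fingers close. It gives the time, the measured TCP pose, the force and the opening at its end, in the units of the state.
- arm.get_obs(): the state, without advancing time (a new reading comes with each control period).
- vision.snapshot(name): name is "scene" or "top" or "wrist"; returns the picture (384x512x3 uint8, blue, green, red); there is no depth.
- vision.get_calibration(name): a dict with "K" (3x3 intrinsics, pixels), "dist" ([k1, k2, p1, p2, k3] as OpenCV has them; the pictures are not rectified), "position" and "orientation" of the camera in the world. Camera axes: x right, y up, looking along -z (the intrinsics and any distortion apply to the point x, -y, -z); pixel columns grow to the right and rows downward; lengths in mm; the calibration is good to about 2 mm. A picture is of the moment at which its call begins: read the wrist's pose just before it. get_calibration takes no time and is no camera call; for the wrist camera it gives the pose at the moment of the call.
- order.hand_in(): hands the job in, once; it reports no verdict.
The state is a dict: "clock": time; "joint_pos": joint angles; "qvel": joint speeds; "tau": joint torques, N m; "eef_pos": TCP position; "orientation": TCP orientation; "contact_force": force on the tool from outside, world axes, zero at the start; "wrist_torque": the same for the moment, N m; "gripper_width": finger opening in mm.
Only numpy, scipy, OpenCV 4.12 (cv2) and the standard library are available. Lean on these libraries where they do the work, as an engineer would, in place of code of your own. Each camera call takes 0.05 s, during which the arm holds its last target.

## Working session

There is one attempt and no reset: what is moved stays moved. The work goes in short steps, Python scripts to look and compute and a tool call to move; the robot and the scene stay as the last step left them, time stands still between calls to the robot, and variables do not carry over. Pictures are saved under pics/ and viewed, and the job is handed in when it is done.

Besides the shell and the picture viewer there is one more tool, called by a JSON object that holds its "name" and its "arguments". move_arm: Moves the arm, as the interface text tells. Its arguments: {"type":"object","properties":{"increments":{"type":"array"},"force":{"type":"number"}},"required":["increments"]}

```bash
mkdir -p pics; ls
python3 - <<'E'
from workcell import arm, vision, order
import cv2
o=arm.get_obs(); print({k:o[k] for k in ("clock","eef_pos","orientation","gripper_width","contact_force")})
for n in ("scene","top","wrist"):
    c=vision.get_calibration(n); print(n,c)
    cv2.imwrite(f"pics/{n}0.png",vision.snapshot(n))
E
```

```text
pics
{'clock': 0.0, 'eef_pos': array([126.11567347, 509.39140893, 247.73199024]), 'orientation': array([-2.16688723e-04,  1.21089948e-01,  9.92641332e-01, -6.03232392e-04]), 'gripper_width': 85.55097707272743, 'contact_force': array([ 0.08782263, -0.13579925, -0.19377336])}
scene {'K': array([[400.95835126,   0.        , 259.99793695],
       [  0.        , 400.95835126, 192.82650462],
       [  0.        ,   0.        ,   1.        ]]), 'dist': array([-0.10264524,  0.        ,  0.        ,  0.        ,  0.        ]), 'position': array([1557.50541176,    4.11032757,  699.69305598]), 'orientation': array([0.60475331, 0.34698281, 0.34408691, 0.62887246])}
top {'K': array([[404.67462454,   0.        , 250.1423232 ],
       [  0.        , 404.67462454, 186.86967344],
       [  0.        ,   0.        ,   1.        ]]), 'dist': array([-0.01267042,  0.        ,  0.        ,  0.        ,  0.        ]), 'position': array([ 423.22084068,    4.31928351, 1093.59509433]), 'orientation': array([ 0.71081477,  0.05772828, -0.07018773, -0.69748369])}
wrist {'K': array([[303.44731892,   0.        , 257.75210419],
       [  0.        , 303.44731892, 189.05907602],
       [  0.        ,   0.        ,   1.        ]]), 'dist': array([0.02191275, 0.        , 0.        , 0.        , 0.        ]), 'position': array([ 60.98831289, 526.40130674, 373.08550285]), 'orientation': array([ 0.78010218, -0.10575188, -0.08236424,  0.61112459])}
```

View pics/scene0.png

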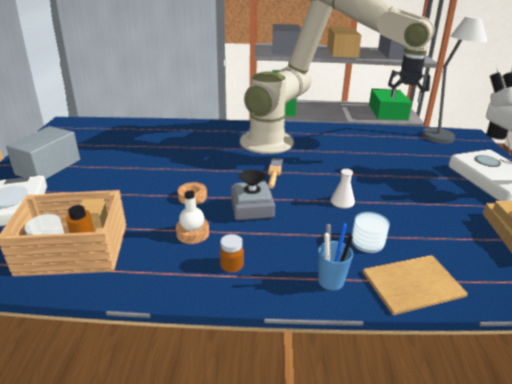

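View pics/top0.png

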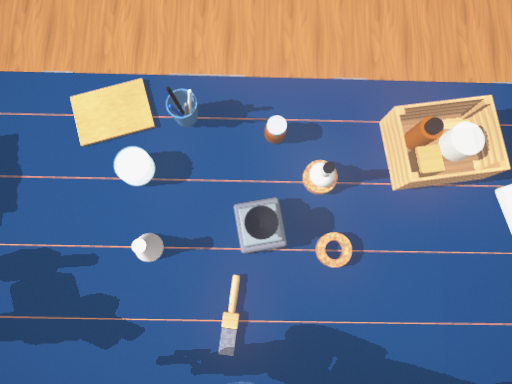

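View pics/wrist0.png

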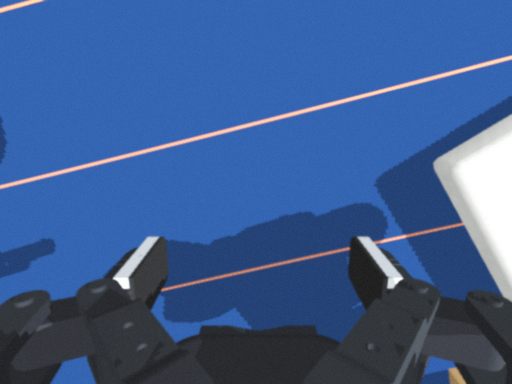

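Scene picture: flask at (191,220) in its ring, empty ring at (193,192), mixer (253,195), conical (344,190), dishes (370,232), jar (232,253). Top picture: flask cap near (328,168), empty ring (334,250), head (262,222), conical (147,247), dishes (134,166), jar (276,128).

```bash
cat > h.py <<'E'
import numpy as np, cv2
from scipy.spatial.transform import Rotation as R
from workcell import arm, vision, order
def rot(q): return R.from_quat([q[1],q[2],q[3],q[0]]).as_matrix()
def ray(c,uv):
    p=cv2.undistortPoints(np.array(uv,float).reshape(-1,1,2),c["K"],c["dist"]).reshape(-1,2)
    d=np.c_[p[:,0],-p[:,1],-np.ones(len(p))]@rot(c["orientation"]).T
    return np.array(c["position"]),d
def onto(c,uv,z):
    o,d=ray(c,uv); return o+d*((z-o[2])/d[:,2])[:,None]
def two(c1,u1,c2,u2):
    o1,d1=ray(c1,u1);o2,d2=ray(c2,u2);d1=d1[0];d2=d2[0]
    s=np.linalg.lstsq(np.c_[d1,-d2],o2-o1,rcond=None)[0]
    a=o1+s[0]*d1;b=o2+s[1]*d2; return (a+b)/2,np.linalg.norm(a-b)
def proj(c,P):
    P=np.array(P,float).reshape(-1,3); q=(P-c["position"])@rot(c["orientation"]); q=q*[1,-1,-1]
    return cv2.projectPoints(q.reshape(-1,1,3),np.zeros(3),np.zeros(3),c["K"],c["dist"])[0].reshape(-1,2)
def circ(pts):
    A=np.c_[2*pts[:,:2],np.ones(len(pts))]; s=np.linalg.lstsq(A,(pts[:,:2]**2).sum(1),rcond=None)[0]
    return s[:2],np.sqrt(s[2]+s[0]**2+s[1]**2)
E
python3 - <<'E'
from h import *
im=cv2.imread("pics/top0.png"); 
crop=im[110:280,225:365]; cv2.imwrite("pics/topcrop.png",cv2.resize(crop,None,fx=3.5,fy=3.5,interpolation=cv2.INTER_CUBIC))
s=cv2.imread("pics/scene0.png"); cv2.imwrite("pics/scenecrop.png",cv2.resize(s[160:280,160:300],None,fx=4.5,fy=4.5,interpolation=cv2.INTER_CUBIC))
for p in [(250,192),(334,250),(262,222),(320,177)]: print(p,im[p[1],p[0]],cv2.cvtColor(im,cv2.COLOR_BGR2HSV)[p[1],p[0]])
E
```

```text
(250, 192) [155  98  59] [108 158 155]
(334, 250) [109 110 147] [  1  66 147]
(262, 222) [85 76 74] [115  33  85]
(320, 177) [247 247 247] [  0   0 247]
```

View pics/topcrop.png

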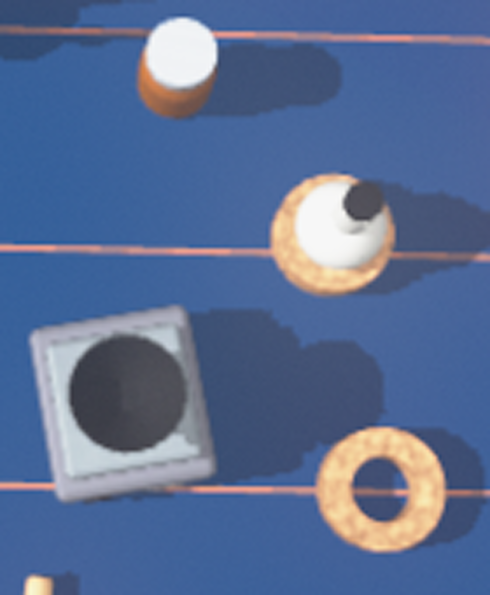

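View pics/scenecrop.png

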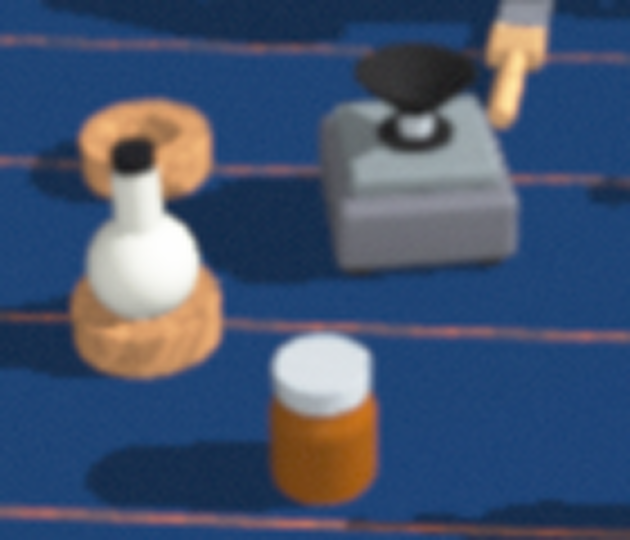

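Both crops are clear: ring_b hole near top-pixel (333.5,249.5), head mouth near (261.5,222), cap near (328.5,167.5). Now circle fits.

Run:
```python
from h import *
im=cv2.imread("pics/top0.png"); c=vision.get_calibration("top"); cs=vision.get_calibration("scene")
S=8
def fit(name,roi,mask_fn,z,pick=None):
    x0,y0,x1,y1=roi
    g=cv2.resize(im[y0:y1,x0:x1],None,fx=S,fy=S,interpolation=cv2.INTER_CUBIC)
    m=mask_fn(g).astype(np.uint8)*255
    cn=max(cv2.findContours(m,cv2.RETR_EXTERNAL,cv2.CHAIN_APPROX_NONE)[0],key=cv2.contourArea)[:,0].astype(float)
    uv=(cn+.5)/S-.5+[x0,y0]
    P=onto(c,uv,z)
    ctr,r=circ(P)
    for _ in range(5):
        e=np.abs(np.hypot(*(P[:,:2]-ctr).T)-r); k=e<max(2.0,np.percentile(e,60)); ctr,r=circ(P[k])
    print(name,ctr.round(1),"diam",round(2*r,1),"kept",k.mean().round(2),"px",uv.mean(0).round(1))
    return ctr
hsv=lambda g:cv2.cvtColor(g,cv2.COLOR_BGR2HSV)
orange=lambda g:(g[...,2].astype(int)-g[...,0]>5)
fit("ring_b outer",(312,228,358,272),orange,30)
# hole: the non-orange inside
def hole(g):
    m=orange(g).astype(np.uint8); n=1-m
    k,l,st,_=cv2.connectedComponentsWithStats(n)
    h,w=n.shape; return l==l[int(h*.5),int(w*.48)]
fit("ring_b hole",(312,228,356,272),hole,30)
fit("ring_a outer",(298,156,342,198),orange,30)
fit("head rim",(240,200,284,243),lambda g:g.max(2)<115,120)
fit("cap",(318,158,340,176),lambda g:g.max(2)<75,139)
fit("bulb",(300,150,345,197),lambda g:(g.min(2)>190),53)
fit("conical",(125,228,170,268),lambda g:(g.min(2)>150),0)
fit("jar lid",(262,112,290,134),lambda g:(g.min(2)>170),80)
fit("dishes",(105,140,165,192),lambda g:(g.min(2)>170),72)
# mixer box top corners
P=onto(c,[(234.5,206),(276.5,198.5),(286,244),(243,252)],72); print(P.round(0))
```

```text
ring_b outer [ 457.2 -233.7] diam 94.9 kept 0.83 px [334.4 249.5]
ring_b hole [ 457.2 -233.7] diam 94.9 kept 0.86 px [333.6 249.5]
ring_a outer [ 649.4 -198.8] diam 94.6 kept 0.6 px [319.8 177.1]
head rim [516.5 -39.2] diam 79.8 kept 1.0 px [261.1 222. ]
cap [ 639.2 -196.7] diam 1.8 kept 1.0 px [326.9 171.7]
bulb [ 652.7 -198.8] diam 65.8 kept 0.7 px [321.4 174.3]
conical [455.1 256.1] diam 75.5 kept 0.79 px [147.4 246.7]
jar lid [776.8 -77.9] diam 53.6 kept 0.9 px [276.3 124.7]
dishes [660.5 288.4] diam 105.7 kept 0.6 px [133.9 165.9]
[[ 560.   27.   72.]
 [ 582.  -80.   72.]
 [ 467. -105.   72.]
 [ 445.    3.   72.]]
```

```bash
cat >> h.py <<'E'
def toolshift(target,cur=None):
    o=arm.get_obs(); Rm=rot(o["orientation"]); return Rm.T@(np.array(target)-(o["eef_pos"] if cur is None else np.array(cur)))
E
python3 - <<'E'
from h import *
o=arm.get_obs(); Rm=rot(o["orientation"]); print(Rm.round(3))
w=vision.get_calibration("wrist"); off=w["position"]-o["eef_pos"]; print("cam fwd",-rot(w["orientation"])[:,2].round(3),(Rm.T@off).round(1))
for T in [(560,-120,300),(600,-130,300),(580,-140,330)]:
    w2=dict(w); w2["position"]=np.array(T)+off
    print(T,proj(w2,[(516,-39,120),(457,-234,30),(651,-199,139)]).round(0).tolist(),toolshift(T).round(0))
E
```

```text
[[-0.971  0.24  -0.   ]
 [ 0.24   0.971 -0.001]
 [ 0.    -0.001 -1.   ]]
cam fwd [ 0.258 -0.064 -0.964] [  67.4    0.7 -125.3]
(560, -120, 300) [[327.0, 111.0], [149.0, 101.0], [205.0, 276.0]] [-572. -507.  -52.]
(600, -130, 300) [[330.0, 65.0], [145.0, 65.0], [204.0, 240.0]] [-614. -507.  -52.]
(580, -140, 330) [[336.0, 86.0], [166.0, 82.0], [222.0, 243.0]] [-597. -521.  -82.]
```

{"name": "move_arm", "arguments": {"increments": [[1,-28,-25,-5,0],[1,-28,-25,-5,0],[1,-28,-25,-5,0],[1,-28,-25,-5,0],[1,-28,-25,-5,0]], "force": 50}}

```text
clock: 0.57
eef_pos: [232.5, 353.0, 273.4]
orientation: [-0.0, 0.121, 0.993, -0.0]
contact_force: [1.5, 0.6, -0.7]
gripper_width: 85.4
```

{"name": "move_arm", "arguments": {"increments": [[1,-28,-25,-5,0],[1,-28,-25,-5,0],[1,-28,-25,-5,0],[1,-28,-25,-5,0],[1,-28,-25,-5,0]]}}

```text
clock: 0.98
eef_pos: [338.4, 197.9, 298.6]
orientation: [0.0, 0.121, 0.993, 0.0]
contact_force: [0.6, 1.9, -0.1]
gripper_width: 85.5
```

{"name": "move_arm", "arguments": {"increments": [[1,-28,-25,0,0],[1,-28,-25,0,0],[1,-28,-25,0,0],[1,-28,-25,0,0],[1,-28,-25,0,0]]}}

```text
clock: 1.4
eef_pos: [444.4, 42.8, 298.2]
orientation: [-0.0, 0.121, 0.993, 0.0]
contact_force: [0.4, 1.0, -0.3]
gripper_width: 85.7
```

{"name": "move_arm", "arguments": {"increments": [[1,-28,-25,0,0],[1,-28,-25,0,0],[1,-28,-25,0,0],[1,-20,-20,0,0],[1,-10,-10,0,0]]}}

```text
clock: 1.82
eef_pos: [530.2, -87.6, 297.3]
orientation: [-0.001, 0.122, 0.992, -0.0]
contact_force: [0.1, 0.7, -0.0]
gripper_width: 85.7
```

Run:
```python
from h import *
import pickle
o=arm.get_obs(); print(o["eef_pos"],o["qvel"].round(3),o["clock"])
w=vision.get_calibration("wrist"); im=vision.snapshot("wrist"); cv2.imwrite("pics/wrist1.png",im); pickle.dump(w,open("w1.pkl","wb"))
print(vision.get_calibration("wrist")["position"]-w["position"])
print(proj(w,[(516,-39,120),(457,-234,30),(651,-199,139)]).round(0).tolist())
```

```text
[530.19325805 -87.63576094 297.34525396] [-0.165  0.216 -0.29   0.01   0.086 -0.171] 1.8167
[ 0.36310641 -0.67951543 -0.217003  ]
[[301.0, 149.0], [131.0, 131.0], [184.0, 308.0]]
```

View pics/wrist1.png

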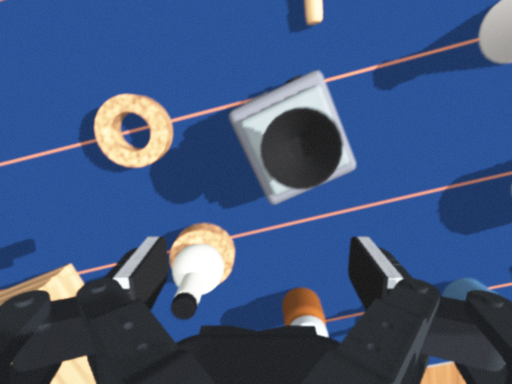

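Wrist view: ring_b at (134,130), head (301,148), cap (184,303). These are all within a few pixels of the predictions. I'll fit them here and compare with the top view.

```bash
cat >> h.py <<'E'
S=8
orange=lambda g:(g[...,2].astype(int)-g[...,0]>5)
def fit(im,c,name,roi,mask_fn,z,seed=None):
    x0,y0,x1,y1=roi
    g=cv2.resize(im[y0:y1,x0:x1],None,fx=S,fy=S,interpolation=cv2.INTER_CUBIC)
    m=mask_fn(g).astype(np.uint8)
    if seed is not None:
        l=cv2.connectedComponents(m)[1]; m=(l==l[int((seed[1]-y0)*S),int((seed[0]-x0)*S)]).astype(np.uint8)
    cn=max(cv2.findContours(m,cv2.RETR_EXTERNAL,cv2.CHAIN_APPROX_NONE)[0],key=cv2.contourArea)[:,0].astype(float)
    uv=(cn+.5)/S-.5+[x0,y0]
    P=onto(c,uv,z); ctr,r=circ(P)
    for _ in range(5):
        e=np.abs(np.hypot(*(P[:,:2]-ctr).T)-r); k=e<max(1.5,np.percentile(e,60)); ctr,r=circ(P[k])
    print(name,ctr.round(1),"diam",round(2*r,1),"kept",k.mean().round(2),"px",uv.mean(0).round(1))
    return ctr
E
python3 - <<'E'
from h import *
import pickle
w=pickle.load(open("w1.pkl","rb")); im=cv2.imread("pics/wrist1.png"); t=vision.get_calibration("top"); it=cv2.imread("pics/top0.png")
fit(im,w,"ring outer",(88,86,182,175),orange,30)
fit(im,w,"ring hole top",(88,86,182,175),lambda g:~orange(g)|(g.max(2)<140),30,(134,126))
fit(im,w,"head",(255,100,350,195),lambda g:g.max(2)<115,120,(300,148))
fit(im,w,"cap",(165,287,202,325),lambda g:g.max(2)<90,139,(184,306))
fit(im,w,"bulb",(160,240,235,300),lambda g:g.min(2)>175,53,(200,265))
fit(im,w,"ringa",(166,220,240,290),orange,30)
print("top")
fit(it,t,"ring outer",(312,228,358,272),orange,30)
fit(it,t,"head",(240,200,284,243),lambda g:g.max(2)<115,120,(261,222))
fit(it,t,"cap",(318,158,340,176),lambda g:g.max(2)<115,139,(328,167))
E
```

```text
ring outer [ 458.9 -231.8] diam 98.3 kept 0.6 px [133.8 129.7]
ring hole top [ 448.2 -230.3] diam 28.7 kept 0.6 px [131.6 121.9]
head [516.6 -39.1] diam 80.4 kept 1.0 px [301.  148.3]
cap [ 647.8 -199.5] diam 31.0 kept 0.79 px [183.6 305.8]
bulb [ 653.6 -199.8] diam 73.8 kept 0.6 px [197.4 267.7]
ringa [ 644.8 -195.9] diam 95.0 kept 0.6 px [205.5 249.2]
top
ring outer [ 456.6 -233.7] diam 95.6 kept 0.69 px [334.4 249.5]
head [516.5 -39.2] diam 79.8 kept 1.0 px [261.1 222. ]
cap [ 651.2 -202. ] diam 28.3 kept 0.84 px [328.9 166.8]
```

Run:
```python
from h import *
o=arm.get_obs(); print(o["eef_pos"],o["clock"],toolshift((650,-200,112)).round(1))
```

```text
[530.52808557 -88.39824683 297.14487   ] 1.8667 [-143.2  -79.   185. ]
```

{"name": "move_arm", "arguments": {"increments": [[1,-28,-16,0,0],[1,-28,-16,0,0],[1,-28,-16,10,0],[1,-28,-16,20,0],[1,-28,-15,20,0]]}}

```text
clock: 2.28
eef_pos: [647.0, -195.8, 247.9]
orientation: [0.0, 0.121, 0.993, -0.0]
contact_force: [-0.3, -0.6, 0.3]
gripper_width: 85.6
```

{"name": "move_arm", "arguments": {"increments": [[1,0,0,20,0],[1,0,0,10,0],[1,0,0,0,0],[1,0,0,0,0]]}}

```text
clock: 2.62
eef_pos: [645.9, -194.2, 219.4]
orientation: [0.0, 0.121, 0.993, -0.0]
contact_force: [1.0, -0.7, 0.6]
gripper_width: 85.5
```

Run:
```python
from h import *
o=arm.get_obs(); print(o["eef_pos"],o["qvel"].round(3),o["clock"],toolshift((650,-200,112)).round(1))
w=vision.get_calibration("wrist"); im=vision.snapshot("wrist"); cv2.imwrite("pics/wrist2.png",im)
print(proj(w,[(650,-200,139)]).round(0).tolist())
```

```text
[ 645.8692227  -194.21250716  219.39389767] [ 0.001 -0.03  -0.026  0.     0.003 -0.   ] 2.6167 [ -5.3  -4.6 107.4]
[[250.0, 211.0]]
```

View pics/wrist2.png

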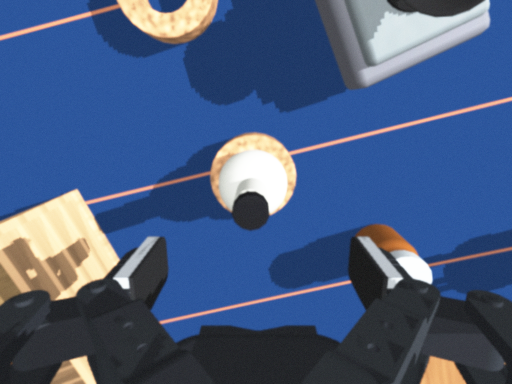

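Cap centre at (250,211), exactly where (650,-200) projects. Going down.

{"name": "move_arm", "arguments": {"increments": [[1,-3,-3,10,0],[1,-2,-2,25,0],[1,0,0,25,0],[1,0,0,25,0],[1,0,0,15,0]]}}

```text
clock: 3.08
eef_pos: [649.1, -200.7, 116.2]
orientation: [-0.001, 0.121, 0.993, 0.0]
contact_force: [-0.9, 0.5, -0.5]
gripper_width: 85.5
```

{"name": "move_arm", "arguments": {"increments": [[1,0,0,7,0],[1,0,0,0,0],[1,0,0,0,0]]}}

```text
clock: 3.33
eef_pos: [650.2, -201.3, 112.6]
orientation: [0.001, 0.121, 0.993, -0.0]
contact_force: [-0.6, -0.1, -0.2]
gripper_width: 85.4
```

Run:
```python
from h import *
o=arm.get_obs(); print(o["eef_pos"],o["contact_force"],o["clock"],toolshift((650,-200,112)).round(1))
im=vision.snapshot("wrist"); cv2.imwrite("pics/wrist3.png",im)
```

```text
[ 650.16624034 -201.27424863  112.59355441] [-0.61193843 -0.10450738 -0.23969456] 3.3333 [0.5 1.2 0.6]
```

View pics/wrist3.png

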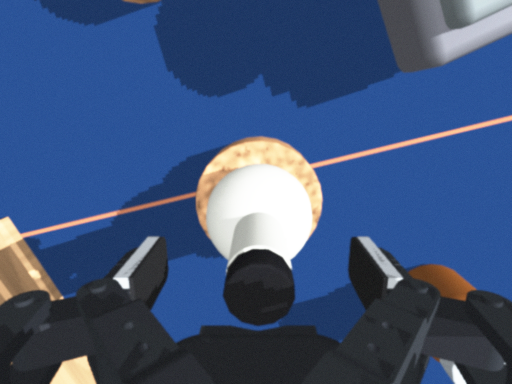

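Cap at (259,288) is centred between the pads (mid ≈258). Closing.

{"name": "move_arm", "arguments": {"increments": [[0,0,0,0,0],[0,0,0,0,0],[0,0,0,0,0],[0,0,0,0,0],[0,0,0,0,0]], "force": 60}}

```text
clock: 3.8
eef_pos: [649.8, -201.1, 111.6]
orientation: [0.0, 0.121, 0.993, -0.0]
contact_force: [1.6, 0.6, 2.3]
gripper_width: 27.1
```

{"name": "move_arm", "arguments": {"increments": [[0,0,0,0,0],[0,0,0,0,0],[0,0,0,0,0],[0,0,0,0,0],[0,0,0,0,0]]}}

```text
clock: 4.22
eef_pos: [649.8, -201.1, 111.6]
orientation: [0.0, 0.121, 0.993, -0.0]
contact_force: [-0.2, 1.2, 2.7]
gripper_width: 26.8
```

{"name": "move_arm", "arguments": {"increments": [[0,0,0,-5,0],[0,0,0,-10,0],[0,0,0,-20,0],[0,0,0,-25,0],[0,0,0,-25,0]]}}

```text
clock: 4.63
eef_pos: [649.4, -201.0, 197.3]
orientation: [-0.001, 0.121, 0.993, 0.0]
contact_force: [0.8, 0.9, -2.2]
gripper_width: 26.8
```

{"name": "move_arm", "arguments": {"increments": [[0,0,0,-25,0],[0,0,0,-25,0],[0,0,0,-15,0],[0,0,0,0,0],[0,0,0,0,0]]}}

```text
clock: 5.05
eef_pos: [649.7, -201.1, 261.4]
orientation: [0.0, 0.121, 0.993, -0.0]
contact_force: [-0.7, -0.3, -3.1]
gripper_width: 27.1
```

Run:
```python
from h import *
o=arm.get_obs(); print(o["eef_pos"],o["contact_force"],o["gripper_width"],o["clock"],toolshift((516.5,-39.2,260)).round(1))
a=vision.snapshot("wrist"); b=vision.snapshot("scene"); cv2.imwrite("pics/w4.png",a); cv2.imwrite("pics/s4.png",b)
cv2.imwrite("pics/s4c.png",cv2.resize(b[120:290,130:330],None,fx=3,fy=3,interpolation=cv2.INTER_CUBIC))
```

```text
[ 649.67234236 -201.14378261  261.44804895] [-0.66517243 -0.32775321 -3.14797981] 27.075458739639565 5.05 [168.2 125.2   1.3]
```

View pics/w4.png

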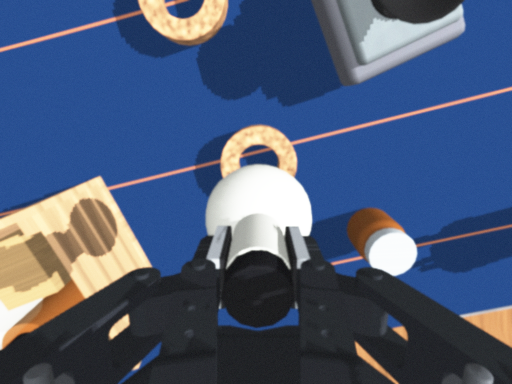

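View pics/s4c.png

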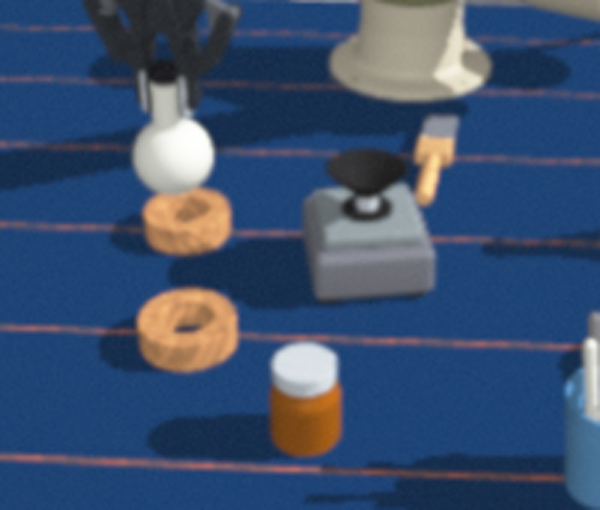

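Flask held upright, clear of its ring; bulb (258,212) and cap (258,288) in line with the tool. Both rings undisturbed. Moving over the head.

{"name": "move_arm", "arguments": {"increments": [[0,10,8,0,0],[0,22,16,0,0],[0,28,21,0,0],[0,28,21,0,0],[0,28,21,0,0]]}}

```text
clock: 5.57
eef_pos: [556.3, -87.5, 259.5]
orientation: [-0.001, 0.121, 0.993, 0.0]
contact_force: [1.6, 1.0, -1.7]
gripper_width: 26.9
```

{"name": "move_arm", "arguments": {"increments": [[0,26,19,0,0],[0,17,13,0,0],[0,9,6,0,0],[0,0,0,0,0],[0,0,0,0,0]]}}

```text
clock: 5.98
eef_pos: [516.9, -39.7, 260.9]
orientation: [-0.0, 0.121, 0.993, -0.0]
contact_force: [0.5, -0.0, -1.9]
gripper_width: 26.7
```

Run:
```python
from h import *
o=arm.get_obs(); print(o["eef_pos"],o["contact_force"],o["gripper_width"],o["clock"],toolshift((516.5,-39.2,200)).round(1))
w=vision.get_calibration("wrist");a=vision.snapshot("wrist"); b=vision.snapshot("scene"); cv2.imwrite("pics/w5.png",a)
cv2.imwrite("pics/s5c.png",cv2.resize(b[100:270,160:360],None,fx=3,fy=3,interpolation=cv2.INTER_CUBIC))
print(proj(w,[(516.5,-39.2,120),(516.5+42,-39.2,120),(516.5,-39.2+42,120),(516.5-42,-39.2,120),(516.5,-39.2-42,120)]).round(0).tolist())
fit(a,w,"ring",(0,0,512,384),lambda g:np.zeros(g.shape[:2])+1,30) if 0 else None
```

```text
[516.9080076  -39.70849865 260.86081   ] [ 0.47697558 -0.03989906 -1.85810936] 26.73602808424874 5.9833 [ 0.5  0.4 60.9]
[[257.0, 182.0], [268.0, 224.0], [303.0, 171.0], [246.0, 137.0], [213.0, 193.0]]
```

View pics/w5.png

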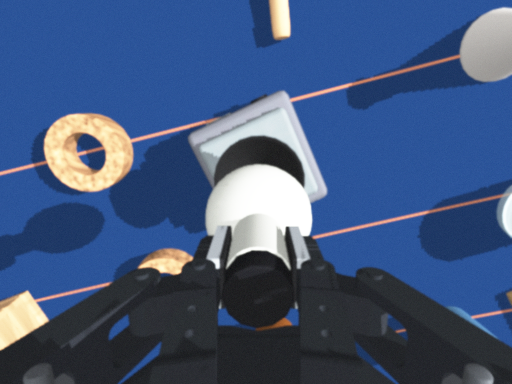

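View pics/s5c.png

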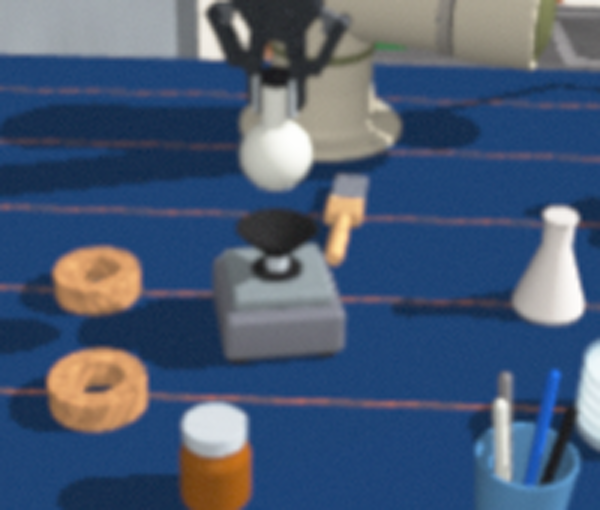

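The bulb is centred over the head in both views (wrist columns 258 and 259, scene crop columns 277 and 277). Descending.

{"name": "move_arm", "arguments": {"increments": [[0,0,0,10,0],[0,0,0,18,0],[0,0,0,18,0],[0,0,0,12,0],[0,0,0,6,0]]}}

```text
clock: 6.5
eef_pos: [516.2, -39.8, 194.6]
orientation: [-0.002, 0.121, 0.993, 0.0]
contact_force: [-0.4, 0.3, -2.7]
gripper_width: 27.0
```

{"name": "move_arm", "arguments": {"increments": [[0,0,0,3,0],[0,0,0,3,0],[0,0,0,2,0],[0,0,0,0,0]]}}

```text
clock: 6.83
eef_pos: [516.6, -39.6, 189.6]
orientation: [-0.0, 0.121, 0.993, -0.0]
contact_force: [-5.1, -0.0, 4.0]
gripper_width: 26.9
```

{"name": "move_arm", "arguments": {"increments": [[0,1,0,2,0],[0,0.5,0,2,0],[0,0,0,2,0],[0,0,0,0,0]]}}

```text
clock: 7.17
eef_pos: [515.7, -39.0, 183.8]
orientation: [0.001, 0.121, 0.993, -0.0]
contact_force: [-2.3, 0.3, 7.4]
gripper_width: 26.5
```

{"name": "move_arm", "arguments": {"increments": [[0,0,0,2,0],[0,0,0,2,0],[0,0,0,0,0]]}}

```text
clock: 7.42
eef_pos: [515.9, -39.0, 180.7]
orientation: [0.001, 0.121, 0.993, -0.0]
contact_force: [-4.2, 1.1, 9.8]
gripper_width: 26.5
```

{"name": "move_arm", "arguments": {"increments": [[0,0.5,0,2,0],[0,0,0,2,0],[0,0,0,0,0]]}}

```text
clock: 7.67
eef_pos: [516.2, -39.0, 180.2]
orientation: [0.004, 0.121, 0.993, -0.001]
contact_force: [-13.8, 4.3, 39.3]
gripper_width: 26.9
```

{"name": "move_arm", "arguments": {"increments": [[0,0,0,2,0],[0,0,0,0,0]]}}

```text
clock: 7.83
eef_pos: [516.8, -38.7, 178.7]
orientation: [0.005, 0.121, 0.993, -0.0]
contact_force: [-10.6, 5.8, 40.2]
gripper_width: 26.7
```

{"name": "move_arm", "arguments": {"increments": [[0,0,0,-1,0],[0,0,0,0,0],[0,0,0,0,0],[0,0,0,0,0],[0,0,0,0,0]]}}

```text
clock: 8.25
eef_pos: [516.6, -38.6, 178.7]
orientation: [0.004, 0.121, 0.993, 0.0]
contact_force: [-8.6, 5.7, 33.7]
gripper_width: 26.6
```

Run:
```python
from h import *
o=arm.get_obs(); print(o["eef_pos"],o["contact_force"],o["gripper_width"],o["clock"])
a=vision.snapshot("wrist"); b=vision.snapshot("scene"); cv2.imwrite("pics/w6.png",a); cv2.imwrite("pics/s6.png",b)
cv2.imwrite("pics/s6c.png",cv2.resize(b[120:240,200:330],None,fx=4.5,fy=4.5,interpolation=cv2.INTER_CUBIC))
```

```text
[516.64429204 -38.63606639 178.74456961] [-8.58037768  5.65403803 33.70909743] 26.647500094487878 8.25
```

View pics/s6c.png

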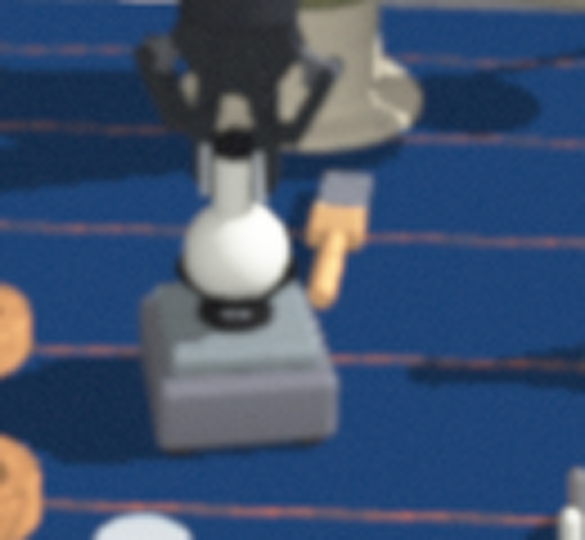

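View pics/w6.png

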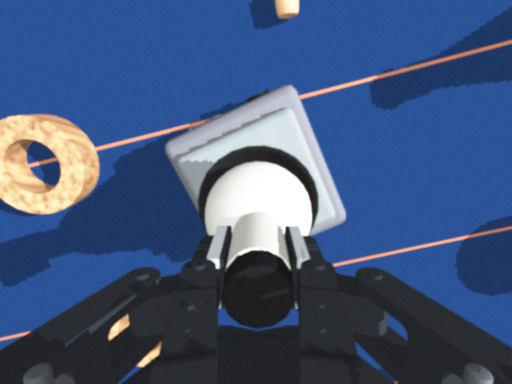

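Flask seated in the cup, head visibly dropped onto the box (stem gone), flask upright, 34 N steady (well beyond the 11 N spring). Holding about 2 s.

{"name": "move_arm", "arguments": {"increments": [[0,0,0,0,0],[0,0,0,0,0],[0,0,0,0,0],[0,0,0,0,0],[0,0,0,0,0]]}}

```text
clock: 8.77
eef_pos: [516.6, -38.6, 178.7]
orientation: [0.004, 0.121, 0.993, 0.0]
contact_force: [-9.4, 5.5, 33.0]
gripper_width: 27.0
```

{"name": "move_arm", "arguments": {"increments": [[0,0,0,0,0],[0,0,0,0,0],[0,0,0,0,0],[0,0,0,0,0],[0,0,0,0,0]]}}

```text
clock: 9.18
eef_pos: [516.6, -38.6, 178.7]
orientation: [0.004, 0.121, 0.993, 0.0]
contact_force: [-8.7, 5.2, 34.2]
gripper_width: 26.7
```

{"name": "move_arm", "arguments": {"increments": [[0,0,0,0,0],[0,0,0,0,0],[0,0,0,0,0],[0,0,0,0,0],[0,0,0,0,0]]}}

```text
clock: 9.6
eef_pos: [516.6, -38.6, 178.7]
orientation: [0.004, 0.121, 0.993, 0.0]
contact_force: [-8.8, 6.3, 33.7]
gripper_width: 26.8
```

{"name": "move_arm", "arguments": {"increments": [[0,0,0,0,0],[0,0,0,0,0],[0,0,0,0,0],[0,0,0,0,0],[0,0,0,0,0]]}}

```text
clock: 10.02
eef_pos: [516.6, -38.6, 178.7]
orientation: [0.004, 0.121, 0.993, 0.0]
contact_force: [-8.0, 4.6, 33.6]
gripper_width: 26.8
```

{"name": "move_arm", "arguments": {"increments": [[0,0,0,-3,0],[0,0,0,-4,0],[0,0,0,-5,0],[0,0,0,-8,0],[0,0,0,-12,0]]}}

```text
clock: 10.43
eef_pos: [514.5, -38.8, 205.9]
orientation: [-0.001, 0.121, 0.993, 0.0]
contact_force: [-0.3, 0.7, -2.9]
gripper_width: 26.7
```

{"name": "move_arm", "arguments": {"increments": [[0,0,0,-20,0],[0,0,0,-20,0],[0,0,0,-10,0],[0,0,0,0,0],[0,0,0,0,0]]}}

```text
clock: 10.85
eef_pos: [514.7, -38.9, 255.7]
orientation: [-0.0, 0.121, 0.993, 0.0]
contact_force: [-1.0, -0.5, -2.6]
gripper_width: 26.6
```

Run:
```python
from h import *
import pickle
o=arm.get_obs(); print(o["eef_pos"],o["contact_force"],o["gripper_width"],o["clock"])
w=vision.get_calibration("wrist"); pickle.dump(w,open("w7.pkl","wb"))
a=vision.snapshot("wrist"); b=vision.snapshot("scene"); t=vision.snapshot("top"); cv2.imwrite("pics/w7.png",a); cv2.imwrite("pics/s7.png",b); cv2.imwrite("pics/t7.png",t)
cv2.imwrite("pics/s7c.png",cv2.resize(b[100:240,150:330],None,fx=4,fy=4,interpolation=cv2.INTER_CUBIC))
fit(t,vision.get_calibration("top"),"top ring",(312,228,358,272),orange,30)
```

```text
[514.6588194  -38.90908374 255.68717736] [-0.96933293 -0.50257855 -2.55485008] 26.554052572108063 10.85
top ring [ 456.6 -233.7] diam 95.6 kept 0.69 px [334.5 249.5]
```

View pics/s7c.png

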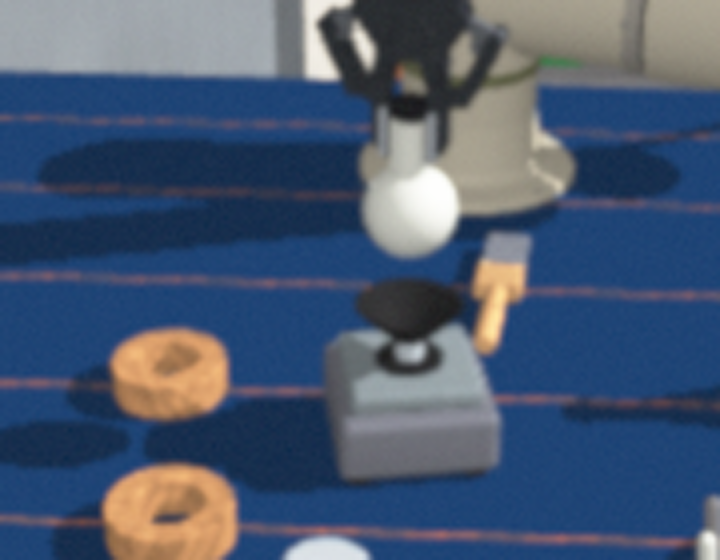

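View pics/w7.png

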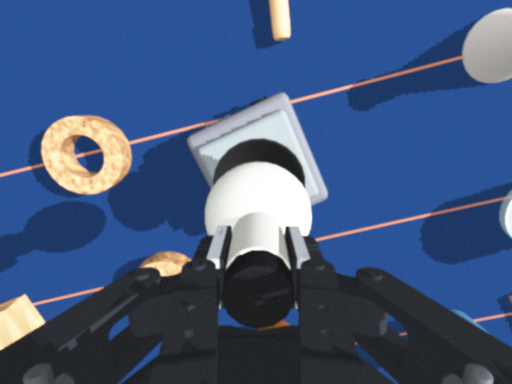

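Flask upright and lifted out, head sprung back up, ring_b free. Measuring ring_b again, then carrying over.

Run:
```python
from h import *
import pickle
w=pickle.load(open("w7.pkl","rb")); a=cv2.imread("pics/w7.png"); t=cv2.imread("pics/t7.png"); c=vision.get_calibration("top")
# inner hole top edge: mask = cork-bright; use centroid of outer ring with both planes
fit(a,w,"w outer z30",(34,108,138,202),orange,30); fit(a,w,"w outer z0",(34,108,138,202),orange,0)
fit(t,c,"t outer z30",(312,228,358,272),orange,30); fit(t,c,"t outer z0",(312,228,358,272),orange,0)
# predicted outlines for overlay
th=np.linspace(0,2*np.pi,80)
for n,im,cc,roi,ce in (("w",a,w,(20,95,150,215),(457.5,-233)),("t",t,c,(300,215,370,285),(457.5,-233))):
    S=6 if n=="t" else 4; x0,y0,x1,y1=roi
    g=cv2.resize(im[y0:y1,x0:x1],None,fx=S,fy=S,interpolation=cv2.INTER_CUBIC)
    for r,z,col in ((46,30,(0,255,0)),(25,30,(0,0,255)),(46,0,(255,255,0))):
        P=np.c_[ce[0]+r*np.cos(th),ce[1]+r*np.sin(th),th*0+z]
        cv2.polylines(g,[(((proj(cc,P)-[x0,y0]+.5)*S)).astype(np.int32)],True,col,1)
    cv2.imwrite(f"pics/ov_{n}.png",g)
a_=cv2.imread("pics/ov_w.png");b_=cv2.imread("pics/ov_t.png");h=max(a_.shape[0],b_.shape[0])
o=np.zeros((h,a_.shape[1]+b_.shape[1],3),np.uint8);o[:a_.shape[0],:a_.shape[1]]=a_;o[:b_.shape[0],a_.shape[1]:]=b_
cv2.imwrite("pics/ov.png",o[:600,:])
o=arm.get_obs(); print(o["eef_pos"],toolshift((457.5,-233,250)).round(1))
```

```text
w outer z30 [ 457.  -227.8] diam 101.0 kept 0.6 px [ 85.1 153.5]
w outer z0 [ 457.7 -245.4] diam 109.6 kept 0.6 px [ 85.1 153.5]
t outer z30 [ 456.6 -233.7] diam 95.6 kept 0.69 px [334.5 249.5]
t outer z0 [ 457.5 -240.4] diam 98.3 kept 0.69 px [334.5 249.5]
[514.3664691  -38.81020282 254.95870798] [   8.5 -202.2    5. ]
```

```bash
python3 -c "
import cv2;i=cv2.imread('pics/ov.png');print(i.shape);s=min(1,800/i.shape[1]);cv2.imwrite('pics/ov2.png',cv2.resize(i,None,fx=s,fy=s))"
```

```text
(480, 940, 3)
```

View pics/ov2.png

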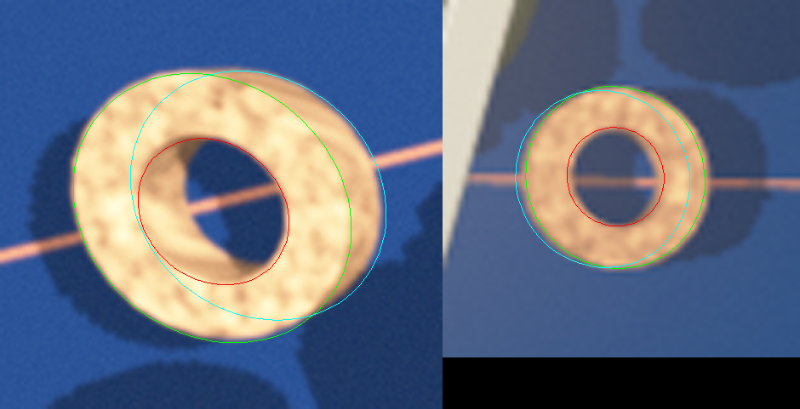

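Overlay of the ring at (457.5,-233) fits the wrist view; the top view would have y about 1 mm lower. I'll use (457,-234).

{"name": "move_arm", "arguments": {"increments": [[0,0,-10,0,0],[0,2,-22,0,0],[0,2,-30,0,0],[0,2,-32,0,0],[0,2,-32,0,0]]}}

```text
clock: 11.42
eef_pos: [475.7, -160.9, 255.8]
orientation: [-0.0, 0.121, 0.993, 0.0]
contact_force: [0.8, -0.1, -2.1]
gripper_width: 26.9
```

{"name": "move_arm", "arguments": {"increments": [[0,1,-32,0,0],[0,0,-25,0,0],[0,0,-14,10,0],[0,0,-6,20,0],[0,0,0,20,0]]}}

```text
clock: 11.83
eef_pos: [456.4, -235.9, 205.4]
orientation: [0.0, 0.122, 0.993, -0.0]
contact_force: [-0.2, 0.0, -3.2]
gripper_width: 26.5
```

{"name": "move_arm", "arguments": {"increments": [[0,0,0,15,0],[0,0,0,5,0],[0,0,0,0,0],[0,0,0,0,0]]}}

```text
clock: 12.17
eef_pos: [457.3, -234.1, 186.8]
orientation: [0.0, 0.121, 0.993, -0.0]
contact_force: [-0.5, -0.8, -2.4]
gripper_width: 26.8
```

Run:
```python
from h import *
o=arm.get_obs(); print(o["eef_pos"],o["contact_force"],o["clock"],toolshift((456.5,-234,112)).round(1))
a=vision.snapshot("wrist"); b=vision.snapshot("scene"); cv2.imwrite("pics/w8.png",a)
cv2.imwrite("pics/s8c.png",cv2.resize(b[100:250,130:300],None,fx=4,fy=4,interpolation=cv2.INTER_CUBIC))
```

```text
[ 457.27753632 -234.105127    186.7875884 ] [-0.51805211 -0.83102284 -2.36680998] 12.1667 [ 0.8 -0.1 74.8]
```

View pics/w8.png

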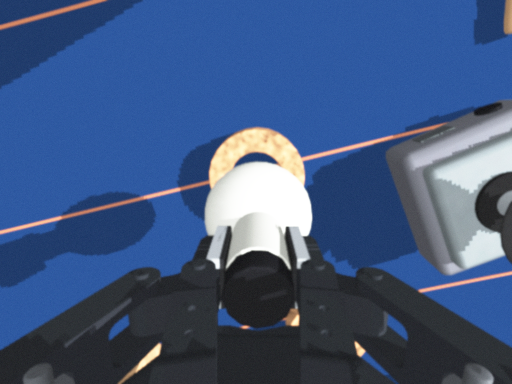

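View pics/s8c.png

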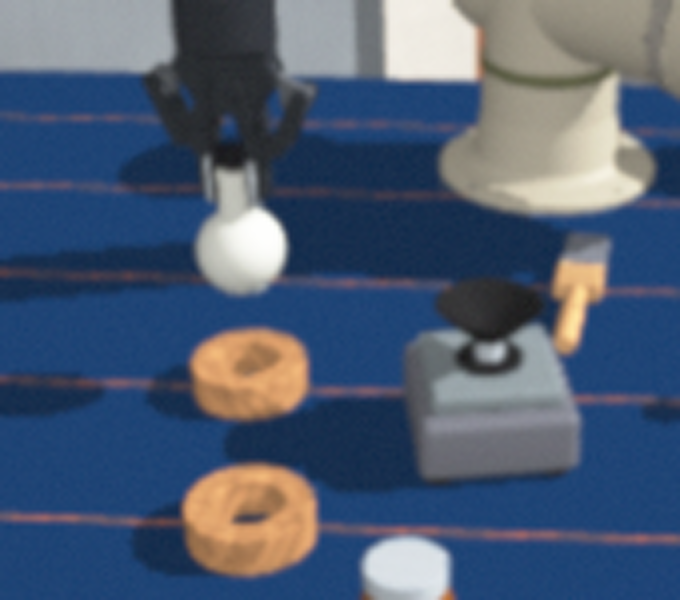

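Ring (257) and bulb (258) align. Lowering; slow at the end.

{"name": "move_arm", "arguments": {"increments": [[0,1,0,10,0],[0,0,0,18,0],[0,0,0,18,0],[0,0,0,12,0],[0,0,0,6,0]]}}

```text
clock: 12.68
eef_pos: [455.7, -233.1, 120.6]
orientation: [-0.001, 0.121, 0.993, 0.001]
contact_force: [-0.7, -0.1, -2.4]
gripper_width: 26.6
```

{"name": "move_arm", "arguments": {"increments": [[0,0,0,3,0],[0,0,0,2,0],[0,0,0,1,0],[0,0,0,0,0],[0,0,0,0,0]]}}

```text
clock: 13.1
eef_pos: [456.5, -233.7, 116.8]
orientation: [0.0, 0.121, 0.993, -0.0]
contact_force: [0.1, -0.5, -2.3]
gripper_width: 26.8
```

{"name": "move_arm", "arguments": {"increments": [[0,0,0,1.5,0],[0,0,0,1,0],[0,0,0,1,0],[0,0,0,0,0]]}}

```text
clock: 13.43
eef_pos: [456.2, -233.5, 112.7]
orientation: [-0.0, 0.121, 0.993, 0.0]
contact_force: [-0.2, 0.1, -2.5]
gripper_width: 26.8
```

{"name": "move_arm", "arguments": {"increments": [[0,0,0,1,0],[0,0,0,0,0],[0,0,0,0,0]]}}

```text
clock: 13.68
eef_pos: [456.4, -233.8, 112.0]
orientation: [0.0, 0.121, 0.993, -0.0]
contact_force: [-0.1, -2.3, -0.3]
gripper_width: 26.5
```

{"name": "move_arm", "arguments": {"increments": [[0,0,-0.7,1,0],[0,0,0,0,0],[0,0,0,0,0]]}}

```text
clock: 13.93
eef_pos: [456.3, -234.6, 111.0]
orientation: [0.0, 0.121, 0.993, -0.0]
contact_force: [-0.3, -1.2, 0.4]
gripper_width: 26.6
```

Run:
```python
from h import *
o=arm.get_obs(); print(o["eef_pos"],o["contact_force"],o["clock"])
a=vision.snapshot("wrist"); b=vision.snapshot("scene"); cv2.imwrite("pics/w9.png",a)
cv2.imwrite("pics/s9c.png",cv2.resize(b[120:250,130:280],None,fx=4,fy=4,interpolation=cv2.INTER_CUBIC))
```

```text
[ 456.27330672 -234.55563675  111.0224233 ] [-0.29997658 -1.19803698  0.39437097] 13.9333
```

View pics/w9.png

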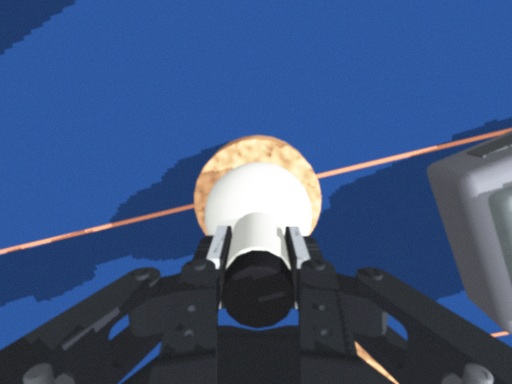

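View pics/s9c.png

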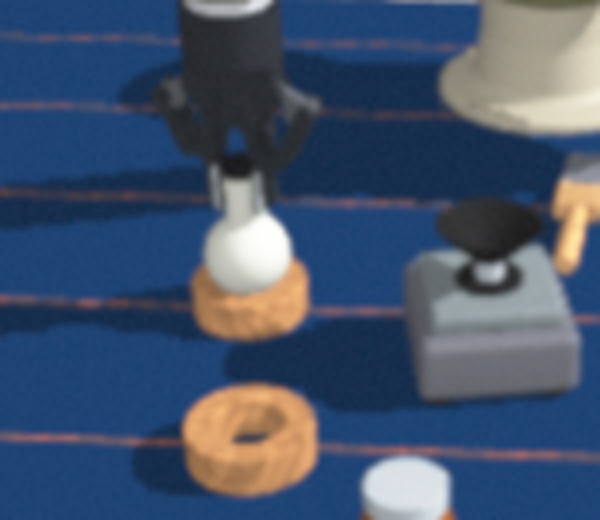

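Bulb sits in the ring, centred. One more small nudge to confirm firm support, then release.

{"name": "move_arm", "arguments": {"increments": [[0,0,0,1,0],[0,0,0,0,0],[0,0,0,0,0]], "force": 20}}

```text
clock: 14.28
eef_pos: [456.4, -234.6, 110.7]
orientation: [0.001, 0.121, 0.993, -0.001]
contact_force: [-0.8, -1.8, 8.8]
gripper_width: 26.5
```

{"name": "move_arm", "arguments": {"increments": [[0.36,0,0,0,0],[0.4,0,0,0,0],[0.45,0,0,0,0],[0.6,0,0,0,0],[0.8,0,0,0,0]]}}

```text
clock: 14.7
eef_pos: [456.0, -234.0, 109.6]
orientation: [-0.0, 0.121, 0.993, 0.0]
contact_force: [0.5, -1.1, -0.6]
gripper_width: 61.0
```

{"name": "move_arm", "arguments": {"increments": [[1,0,0,0,0],[1,0,0,0,0],[1,0,0,0,0],[1,0,0,0,0],[1,0,0,0,0]]}}

```text
clock: 15.12
eef_pos: [456.1, -234.2, 109.8]
orientation: [-0.0, 0.121, 0.993, 0.0]
contact_force: [0.8, 0.2, 0.5]
gripper_width: 85.4
```

Run:
```python
from h import *
o=arm.get_obs(); print(o["eef_pos"],o["contact_force"],o["gripper_width"],o["clock"])
a=vision.snapshot("wrist"); cv2.imwrite("pics/w10.png",a)
```

```text
[ 456.06991318 -234.20811615  109.79444741] [0.83304258 0.17480492 0.49392137] 85.3673974770028 15.1167
```

View pics/w10.png

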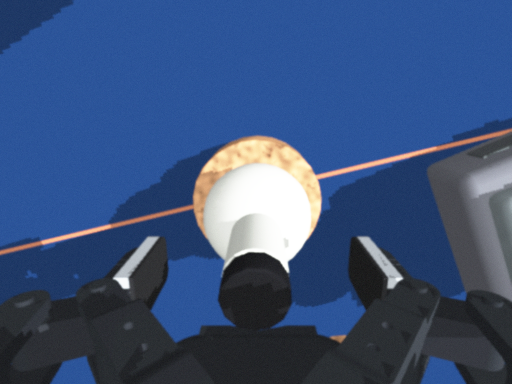

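Released, flask stands free between open pads. Retreating straight up.

{"name": "move_arm", "arguments": {"increments": [[1,0,0,-8,0],[1,0,0,-20,0],[1,0,0,-30,0],[1,0,0,-30,0],[1,0,0,-30,0]]}}

```text
clock: 15.58
eef_pos: [455.9, -234.0, 229.8]
orientation: [0.0, 0.121, 0.993, -0.0]
contact_force: [-0.2, 0.2, 0.2]
gripper_width: 85.4
```

{"name": "move_arm", "arguments": {"increments": [[1,15,0,-20,0],[1,25,0,0,0],[1,25,0,0,0],[1,15,0,0,0],[1,0,0,0,0]]}}

```text
clock: 16.0
eef_pos: [376.7, -214.3, 248.7]
orientation: [0.0, 0.121, 0.993, -0.0]
contact_force: [0.1, -0.1, 0.6]
gripper_width: 85.6
```

Run:
```python
from h import *
o=arm.get_obs(); print(o["eef_pos"],o["contact_force"],o["clock"],o["qvel"].round(3))
t=vision.snapshot("top"); b=vision.snapshot("scene"); w=vision.get_calibration("wrist"); a=vision.snapshot("wrist")
cv2.imwrite("pics/t11.png",t);cv2.imwrite("pics/s11.png",b);cv2.imwrite("pics/w11.png",a)
cv2.imwrite("pics/s11c.png",cv2.resize(b[140:260,140:300],None,fx=4.5,fy=4.5,interpolation=cv2.INTER_CUBIC))
print(proj(w,[(457,-234,139),(457,-234,30)]).round(0))
```

```text
[ 376.71428542 -214.29829816  248.69649281] [ 0.13651833 -0.10794244  0.60103501] 16.0 [ 0.022  0.058 -0.072  0.009 -0.01   0.032]
[[257. 281.]
 [258. 231.]]
```

View pics/s11c.png

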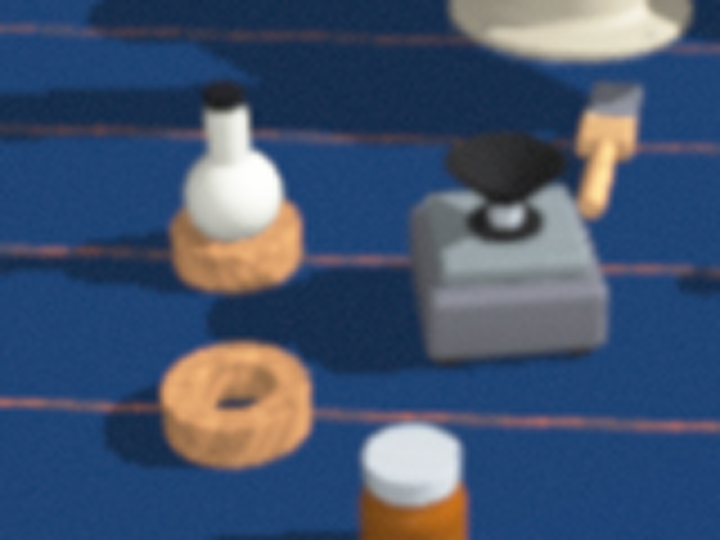

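View pics/w11.png

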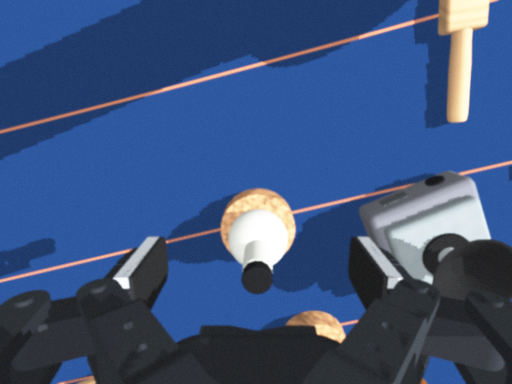

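View pics/t11.png

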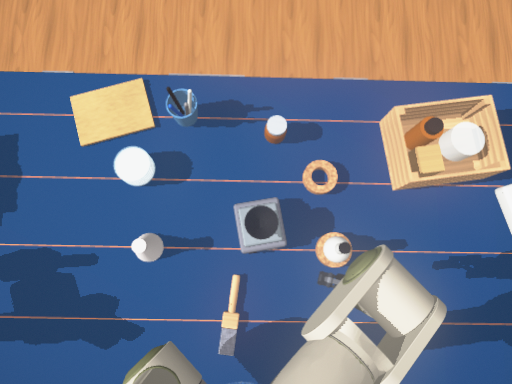

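Run:
```python
from h import *
t=cv2.imread("pics/t11.png");a=cv2.imread("pics/w11.png");w=vision.get_calibration("wrist");c=vision.get_calibration("top");s=vision.get_calibration("scene")
fit(a,w,"cap wrist",(235,255,280,300),lambda g:g.max(2)<90,139,(257,278))
fit(t,c,"cap top",(337,239,352,256),lambda g:g.max(2)<105,139,(344,247))
fit(t,c,"ring top",(312,228,356,272),lambda g:orange(g)|(g.min(2)>170),30)
print("scene vs top cap", two(s,[189.6,160.5],c,[344,247.5]))
print(proj(s,[(457,-234,136),(457,-234,53)]))
print("head/bystanders")
fit(t,c,"head",(240,200,284,243),lambda g:g.max(2)<115,120,(261,222))
o=arm.get_obs();print(o["qvel"].round(3),o["clock"])
```

```text
cap wrist [ 453.9 -234.1] diam 29.5 kept 0.92 px [256.7 277.3]
cap top [ 458.3 -234.9] diam 25.4 kept 1.0 px [344.5 247.5]
ring top [ 456.7 -233.3] diam 95.1 kept 0.75 px [333.6 249.5]
scene vs top cap (array([ 458.19456888, -233.76485277,  135.37955177]), np.float64(1.890104774728251))
[[189.27779256 160.08069861]
 [191.0951176  183.27287888]]
head/bystanders
head [516.6 -39.3] diam 80.3 kept 1.0 px [261.1 222. ]
[ 0.007  0.019 -0.006 -0.    -0.001 -0.001] 16.15
```

{"name": "move_arm", "arguments": {"increments": [[1,0,0,0,0],[1,0,0,0,0],[1,0,0,0,0],[1,0,0,0,0],[1,0,0,0,0]]}}

```text
clock: 16.57
eef_pos: [378.6, -215.0, 247.7]
orientation: [-0.0, 0.121, 0.993, 0.0]
contact_force: [1.0, -0.6, -0.1]
gripper_width: 85.3
```

Cap centre within about 3 mm of the ring axis (tilt under about 0.04 rad), cap height right, head up, bystanders in place.

```bash
python3 -c "
from workcell import order
print(order.hand_in())"
```

```text
the job is handed in; nothing more can be done
None
```

I pressed the flask into the touch mixer, then stood it in ring_b and let go. I handed the job in after about 16.6 s of the 56 s allowed; hand-in gives no verdict.

- **Pressing:** I gripped the neck at 60 N and pressed until the head was on its stop. The stop showed as a jump in contact force from about 10 N to 40 N. I held it there for just over 2 s at about 34 N, with the flask upright.
- **Placing:** I lowered the flask into ring_b until the ring carried its weight. I then opened the fingers, backed straight up and moved the arm clear.
- **Last checks:**
  - The flask's cap is within about 3 mm of the ring's axis and at about the right height for a seated flask, so the tilt is below about 0.04 rad.
  - The head is up again.
  - In the last top picture the conical flask, dishes and jar stand where they were.
- **Disagreements:** The cameras differed by a few mm: the wrist view puts the cap at x = 454 mm and the top view at 458 mm. For ring_b I used their overlay match at (457, -234) mm. In the cup there was a sideways force of 8–10 N from a centring error of 1–2 mm.

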